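# Pin the counter carousel and bring the red jar to the front

## Task

Take the orange-handled retaining pin out of the socket in the blue chip tray and push it fully home through the holes in the two stacked ears of the jar carousel (green tray above, grey turntable below). Then swing the carousel round by the pin's handle until the red-lidded jar stands right at the front, in line with the white stripe on the black foot, and finish holding it still there: the program ends with the pin's handle still gripped, the pin fully home and the carousel at rest. Leave the two dice, the tumbler and the ashtray where they are.

Things in the scene. Friction and masses are not known exactly. Their poses are not given: they have to be found in the camera images.
- pin: Loose upright retaining pin, 60 g. Origin: centre of its bottom tip; z up along it. From the tip: steel shank 10 mm dia, 0-32 mm, chamfered; collar 24 mm dia, 32-36 mm; orange handle, cylinder 18 mm dia, 36-96 mm. Starts in the chip tray's socket, a hole 13 mm wide, mouth 36 mm above the table; the collar rests on it, tip 4 mm above the table. Lift over 32 mm to clear it.
- pin_hole (a point): Centre of the hole's mouth on the green ear's top, 46 mm above the table, 112 mm from the axis; turns along. Vertical round hole 13 mm wide, chamfered, through the green ear (10 mm thick), a 2 mm gap and the grey ear (10 mm), which turn as one. Pin home: collar on green ear, tip 32 mm below this point. Ears 44 mm square, 135 degrees clockwise (from above) from the red jar, between two white ones.
- carousel (a joint): Turn of the carousel about its vertical axis, rad, counter-clockwise seen from above; 0 (or a whole turn, 6.283): red jar exactly at the front. Starts between 0.7 and 5.58; may be turned either way (stops at -7 and 7). Turns easily (0.03 Nm friction), no spring or detent.
- red_jar (a point): Centre of the top of the red lid (58 mm diameter), 66 mm above the table, 60 mm from the axis; turns with the carousel. The red jar is one of four short round jars fixed on the green tray (95 mm radius), the others have white lids; all tops are 66 mm above the table.
- front_station (a point): Fixed point where the centre of the red lid must be: 60 mm from the axis towards the front, 66 mm above the table.
- carousel_base: Black fixed foot of the carousel, 160 mm diameter, 22 mm high. Origin: on the turning axis at table height. Its own -x axis points to the front, where a tongue 36 mm wide and 8 mm high with a white stripe reaches 165 mm out from the axis. The foot's place and direction vary. A steel hub stands 66 mm high on the axis.
- chip_tray: Blue plastic chip tray, heavy, does not move, about 196 mm long along its x, 90 mm wide, 30 mm high, with rows of chips. Origin at table height; the centre of the 46 mm square, 36 mm high socket block that holds the pin is 73 mm from it along its own -x.
- die_a: White acrylic die, 20 mm, loose bystander; origin at its underside.
- die_b: White acrylic die, 20 mm, loose bystander; origin at its underside.
- tumbler: Glass tumbler standing upside down, 72 mm wide at the table, 95 mm high, loose bystander; origin at the centre of its underside.
- ashtray: White ceramic ashtray, round, 100 mm wide, 32 mm high, loose bystander; origin at the centre of its underside.
- tile_case: Black mahjong tile case 300 x 200 x 55 mm, fixed, with its lid propped open on its +y side to about 245 mm high; to the robot's left. Origin at the centre of its underside.
Things that resemble listed ones, but are neither listed nor needed, are in the scene too. Leave any turquoise look-alike of the pin alone.

How it is judged:
On the way, in this order (a step that is already met when the one before it is completed fails the run):
1. the pin is fully home through both ears of the carousel (horizontal distance between pin and pin_hole below 0.006 m and z of pin in the frame of pin_hole below -0.027 m and angle between pin's own z axis and vertical below 0.15 rad), for 0.2 s.
2. the red jar is at the front with the pin home (horizontal distance between red_jar and front_station below 0.008 m and z of pin in the frame of pin_hole below -0.027 m), for 0.2 s.
At the end, for the whole second after the job is handed in: Red lid centre within 8 mm of the front station, carousel at rest (under 0.06 rad/s), pin upright (0.15 rad) and home (tip 27 mm or more below the hole's mouth, within 6 mm of its axis), fingers gripping the pin (over 1.5 N) (all of step 2 and velocity of joint carousel between -0.06 and 0.06 rad/s and horizontal distance between pin and pin_hole below 0.006 m and angle between pin's own z axis and vertical below 0.15 rad and contact force between the fingers and pin above 1.5 N); the arm keeps its last pose, push and grip.
It fails at once if a die, the tumbler or the ashtray was moved more than 20 mm (distance of any of die_a, die_b, tumbler, ashtray from where it was at the start of the episode above 0.02 m).
It fails at once if the tumbler was tipped over (angle between tumbler's own z axis and vertical above 0.4 rad).
It also fails if it takes over 56 s, if anything falls off the work surface, if the arm or the gripper's body presses on something with over 40 N, if the wrist force passes 120 N, or if a joint passes its speed limit or range.

## Robot

A 7-joint arm with a two-finger parallel gripper is mounted at the origin on the work surface. World frame = base frame: x ahead of the robot, y to its left, z up, the work surface at z = 0. Lengths are in m, angles in rad, forces in N, time in s.
With the tool pointing down it reaches from about 0.35 to 0.9 m from the base axis. Payload 8.1 kg.
Tool frame: the origin (TCP) lies between the finger pads; the fingertips stand 17 mm ahead of it and the grasp point (between the pads) lies 2 mm behind it; z points along the fingers, y is the line along which they close (so a half turn about z gives the same grasp; the last joint's range is limited). The gripper opens to 92 mm and grips with 3 to 60 N. Pads are 19 mm wide; open, the fingers measure 130 mm over their backs; the gripper's body (75 mm by 190 mm) begins 47 mm behind the grasp point.
Start: joints at [1.19, 0.434, 0.025, 1.573, -0.012, 1.134, -0.075], TCP at [0.171, -0.601, 0.216] pointing down, gripper open.
Joint ranges: [-2.62, 2.62], [-0.44, 2.09], [-1.27, 1.32], [0.08, 2.57], [-1.32, 4.46], [0.12, 2], [-2.74, 2.74]. Speed limits (rad/s): [2.22, 2.22, 3.01, 3.01, 3.14, 3.14, 3.14].

## Interface

Orientations are given as a rotation vector (axis times angle).
In Python, from cell import observe, get_image, calibration, sign_off, look_for, regions_of, landmark_of gives the robot as it stands.
- The arm moves only by the tool jog_arm, never from a script. Its argument "plan" is a list of rows, each an object with "offset": the shift along the tool's x, y, z normalised to -1 to 1, where 1 is 0.15 m, a list of three; "twist": the turn, a rotation vector about the tool's x, y, z normalised to -1 to 1, where 1 is 2 pi rad, a list of three; "fingers": the gripper command: -1 is shut, 1 is fully open, values between are in proportion. In form: [{"offset": [x, y, z], "twist": [ax, ay, az], "fingers": fingers}, ...]. A call has 1 to 20 rows; each row is the pose to reach, as a shift and turn from the pose commanded when the call began, along the tool's axes at that moment, turning the shorter way round; what a row does not reach only later rows make up. A row lasts 1/8 s, in which the tool goes at most 62.5 mm and 10.7 degrees, less where a joint would pass 70% of its speed; a pose out of reach is approached as far as the arm can. A call with a number of a shift or a turn outside -1 to 1 is refused whole. A call with a gripper value outside its range is refused whole. The fingers move at their own pace and stop on an object; "newtons" is the grip in N (left out, the last holds). Time passes only in rows, so rows that repeat a pose let the fingers close. It gives the time, the measured TCP pose, the force, the opening and the grip force at its end, in the units of the state.
- observe(): the state, without advancing time (a new reading comes with each control period).
- get_image(name): name is "scene" or "top"; returns the picture (384x512x3 uint8, red, green, blue); there is no depth.
- calibration(name): a dict with "fov_y" (degrees; the focal length in pixels is half the picture's height over the tangent of half this angle, whatever the lens; pixels are square), "cx", "cy" (the principal point, pixels), "position" and "attitude" of the camera in the world. Camera axes: x right, y down, z forward; pixel columns grow to the right and rows downward; lengths in m; the calibration is good to about 2 mm. A picture is of the moment at which its call begins. calibration takes no time and is no camera call.
- sign_off(): hands the job in; it is judged then, once.
Trained networks look in the newest picture that a camera, given by its name, has taken for a name from the list of things; names that differ only in an ending like _2 or _b are one class to them, and where a whole thing is asked for, a point or a joint stands for the part that bears it (a point fixed in the world has none). Each returns a list of dicts, best first, with "conf" (0 to 1); they miss things now and then, are a little off and sometimes report something else, mostly with a low value. They report only what shows in the picture. A call takes as long as a camera call. They do not tell look-alikes from the thing itself.
- look_for(thing, camera): "box" ([left, top, width, height] as shares, 0 to 1, of the picture: columns of its width, rows of its height, round what is visible of it).
- regions_of(thing, camera): "region" (384x512 bool, what is visible of it) and "box" ([left, top, width, height] as shares, 0 to 1, of the picture: columns of its width, rows of its height, round what is visible of it).
- landmark_of(thing, camera): "at" ([row, column] as shares, 0 to 1, of the picture: columns of its width, rows of its height: a listed point, or the origin of a listed thing).
The state is a dict: "clock": time; "joints": joint angles; "dq": joint speeds; "joint_efforts": joint torques, N m; "position": TCP position; "ee_rot": TCP orientation; "force": force on the tool from outside, world axes, zero at the start; "ft_torque": the same for the moment, N m; "width": opening from 0.0 (shut) to 1.0 (fully open); "gripper_force": force on a finger pad.
Only numpy, scipy, OpenCV 4.12 (cv2) and the standard library are available. Lean on these libraries where they do the work, as an engineer would, in place of code of your own. Each camera call takes 0.05 s, during which the arm holds its last target. There are 200 camera calls.

## Working session

There is one attempt and no reset: what is moved stays moved. The work goes in short steps, Python scripts to look and compute and a tool call to move; the robot and the scene stay as the last step left them, time stands still between calls to the robot, and variables do not carry over. Pictures are saved under pics/ and viewed, at most 10 in all, crops included, and the job is handed in when it is done.

Besides the shell and the picture viewer there is one more tool, called after "Request:" as name([rows], argument=value, ...), one row to a line, values as JSON. jog_arm: Moves the arm, as the interface text tells. Scaled input: -1 to 1 covers 0.15 m each way for a shift and 2 pi rad each way for a turn. Its arguments: {"type":"object","properties":{"plan":{"type":"array","items":{"type":"object","properties":{"offset":{"type":"array","items":{"type":"number","minimum":-1,"maximum":1}},"twist":{"type":"array","items":{"type":"number","minimum":-1,"maximum":1}},"fingers":{"type":"number"}}}},"newtons":{"type":"number"}},"required":["plan"]}

```bash
mkdir -p pics; ls
python3 - <<'E'
from cell import *
import cv2,numpy as np
for n in("scene","top"):
    im=get_image(n); cv2.imwrite(f"pics/{n}0.png",im[:,:,::-1]); print(calibration(n))
    for t in("pin","pin_hole","red_jar","carousel_base","chip_tray","front_station"):
        print(n,t,[(np.round(np.array(d["at"])*[384,512],1).tolist(),round(d["conf"],2)) for d in landmark_of(t,n)][:4])
print(observe())
E
```

```text
pics
{'fov_y': 54.902969671890105, 'cx': 255.53681211921042, 'cy': 193.53561344609622, 'position': array([ 1.30590462, -0.59319089,  0.78647268]), 'attitude': array([-2.04660415, -0.91252637,  0.45724768])}
scene pin [([246.7, 145.0], 0.65), ([237.6, 131.0], 0.46), ([257.2, 119.0], 0.45)]
scene pin_hole [([190.7, 246.7], 0.69)]
scene red_jar [([204.5, 220.9], 0.72)]
scene carousel_base [([215.8, 239.0], 0.67)]
scene chip_tray [([259.4, 155.1], 0.56)]
scene front_station [([193.3, 227.3], 0.59)]
{'fov_y': 57.49545705314807, 'cx': 251.2489422149785, 'cy': 192.01186841953893, 'position': array([0.36866192, 0.08836613, 1.11314263]), 'attitude': array([-2.15671999,  2.11678369, -0.18737441])}
top pin [([221.5, 391.6], 0.67), ([207.4, 373.7], 0.63), ([230.1, 375.5], 0.56)]
top pin_hole [([207.1, 371.7], 0.73), ([204.9, 246.6], 0.56)]
top red_jar [([191.5, 296.8], 0.89)]
top carousel_base [([191.1, 276.1], 0.95), ([204.3, 247.7], 0.2)]
top chip_tray [([185.9, 373.3], 0.7), ([186.7, 116.3], 0.41)]
top front_station [([205.5, 276.0], 0.84), ([244.4, 173.6], 0.73)]
{'clock': 0.7, 'joints': array([ 1.19037878,  0.43446103,  0.0249695 ,  1.57318011, -0.01164202,
        1.13400744, -0.07510452]), 'dq': array([-0.00031538,  0.00081414, -0.00017343, -0.00049137,  0.00186574,
        0.00087645,  0.00045949]), 'joint_efforts': array([-5.83599776e-04, -6.67489457e+01,  9.83824097e-01, -3.14763343e+01,
       -6.04615104e-02,  3.27534706e-02, -7.50424277e-06]), 'position': array([ 0.17142324, -0.60105451,  0.21587341]), 'ee_rot': array([3.11127148e+00, 4.34858508e-01, 9.12001016e-05]), 'force': array([-0.42044594,  0.21586921,  0.0537626 ]), 'ft_torque': array([ 0.0287848 , -0.01443753, -0.03935463]), 'gripper_force': 0.0, 'width': 1.0054185883826008}
```

View pics/top0.png

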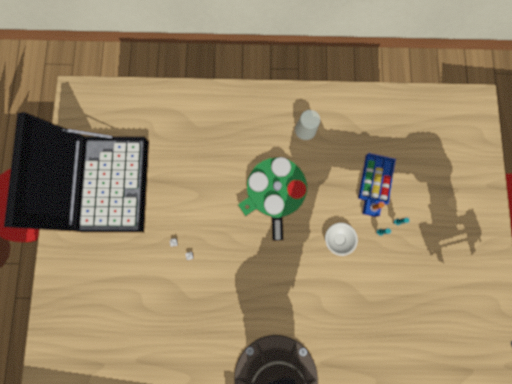

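View pics/scene0.png

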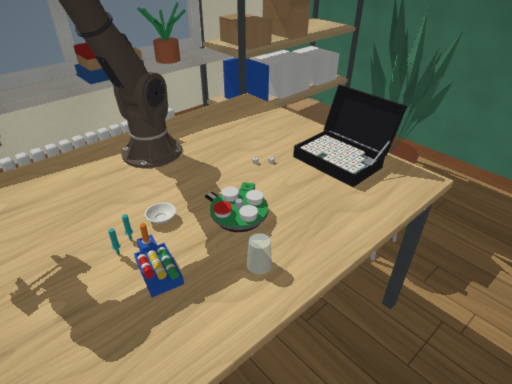

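The top view shows the orange pin at about (col 376, row 207). The turquoise look-alikes are at (383,231) and (401,221). In the scene view the orange pin is at (145,235) and the look-alikes at (114,240) and (127,225). I choose the orange one, and will check it in a close crop. The green ears are at top (247,205), the red jar at (297,189), and the striped tongue points down from the carousel at (278,230).

```bash
cat > h.py <<'E'
from cell import *
import cv2,numpy as np
from scipy.spatial.transform import Rotation as R
def cam(n):
    c=calibration(n); f=192/np.tan(np.radians(c["fov_y"]/2))
    return c["position"],R.from_rotvec(c["attitude"]).as_matrix(),f,c["cx"],c["cy"]
def ray(n,rc):
    p,A,f,cx,cy=cam(n); d=A@np.array([(rc[1]-cx)/f,(rc[0]-cy)/f,1]); return p,d
def atz(n,rc,z):
    p,d=ray(n,rc); return p+d*(z-p[2])/d[2]
def tri(r1,r2):
    (p,d),(q,e)=ray("top",r1),ray("scene",r2)
    s=np.linalg.lstsq(np.c_[d,-e],q-p,rcond=None)[0]; a,b=p+s[0]*d,q+s[1]*e
    return (a+b)/2,np.linalg.norm(a-b)
def blob(im,lo,hi,roi=None):
    h=cv2.cvtColor(im,cv2.COLOR_RGB2HSV); m=cv2.inRange(h,lo,hi)
    if roi: k=np.zeros_like(m); r0,r1,c0,c1=roi; k[r0:r1,c0:c1]=1; m*=k
    n,_,st,ce=cv2.connectedComponentsWithStats(m)
    i=1+st[1:,4].argmax(); return ce[i][::-1],st[i]
def lm(t,n): return [np.array(d["at"])*[384,512] for d in landmark_of(t,n)]
E
cat > m.py <<'E'
from h import *
T,S=get_image("top"),get_image("scene")
o=((8,150,120),(18,255,255))
a,sa=blob(T,*o,roi=(195,220,360,395)); b,sb=blob(S,*o,roi=(215,255,130,160)); print("pin",a,sa,b,sb,tri(a,b),atz("top",a,.07))
rd=((172,120,70),(180,255,255)); 
a,sa=blob(T,*rd,roi=(170,210,280,315)); b,sb=blob(S,*rd,roi=(195,220,205,235)); print("red",a,sa,b,sb,tri(a,b),atz("top",a,.066))
for t,z in(("pin_hole",.046),("red_jar",.066),("carousel_base",0),("front_station",.066),("chip_tray",0)):
    a,b=lm(t,"top"),lm(t,"scene")
    print(t,[atz("top",x,z)[:2].round(4) for x in a],[atz("scene",x,z)[:2].round(4) for x in b])
for n,im,r in(("a",T,(185,245,350,420)),("b",S,(205,265,100,170)),("c",T,(145,250,225,330))):
    cv2.imwrite(f"pics/z{n}.png",cv2.resize(im[r[0]:r[1],r[2]:r[3],::-1],None,fx=5,fy=5,interpolation=cv2.INTER_CUBIC))
import glob
A=[cv2.imread(f"pics/z{c}.png") for c in"abc"]
A[:2]=[cv2.resize(x,(350,300))for x in A[:2]]
C=cv2.resize(A[2],(420,420)); W=np.zeros((600,780,3),np.uint8); W[:300,:350]=A[0];W[300:,:350]=A[1];W[:420,355:775]=C
cv2.imwrite("pics/crop1.png",W)
E
python3 m.py
```

```text
pin [205.34782609 379.30434783] [374 203  10   6  23] [231.43 143.73] [140 223   8  19 100] (array([ 0.51158598, -0.30091259,  0.07697132]), np.float64(0.000571198694138705)) [ 0.51240867 -0.30379397  0.07      ]Traceback (most recent call last):
  File "m.py", line 6, in <module>
    a,sa=blob(T,*rd,roi=(170,210,280,315)); b,sb=blob(S,*rd,roi=(195,220,205,235)); print("red",a,sa,b,sb,tri(a,b),atz("top",a,.066))
                                                 ~~~~^^^^^^^^^^^^^^^^^^^^^^^^^^^^^
  File "h.py", line 19, in blob
    i=1+st[1:,4].argmax(); return ce[i][::-1],st[i]
        ~~~~~~~~~~~~~~~^^
ValueError: attempt to get argmax of an empty sequence
```

```bash
sed -i 's/rd=((172,120,70),(180,255,255))/rd=((0,170,70),(6,255,255))/' m.py; sed -i 's/^    i=1+/    if n<2: return np.full(2,np.nan),None\n    i=1+/; s/^    s=np.linalg/    if np.isnan(d+e).any(): return None\n    s=np.linalg/' h.py; python3 m.py
```

```text
pin [205.41666667 379.29166667] [374 203  10   6  24] [231.43 143.73] [140 223   8  19 100] (array([ 0.51141214, -0.30088343,  0.0768401 ]), np.float64(0.0006400749565812038)) [ 0.51219871 -0.30374659  0.07      ]
red [188.91631799 296.13807531] [288 181  18  17 239] [207.27586207 222.09770115] [214 202  17  12 174] (array([ 0.55855265, -0.05489518,  0.06287273]), np.float64(0.0019239762539434847)) [ 0.55854859 -0.05369091  0.066     ]
pin_hole [array([0.5101, 0.0857])] [array([0.5114, 0.0823])]
red_jar [array([ 0.5501, -0.0596])] [array([ 0.5354, -0.042 ]), array([0.4181, 0.2075])]
carousel_base [array([ 0.5668, -0.0027])] [array([0.5647, 0.0051])]
front_station [array([0.5065, 0.0058]), array([0.3439, 0.2623])] [array([0.5091, 0.0116])]
chip_tray [array([ 0.5863, -0.3104])] [array([ 0.5531, -0.3079])]
```

View pics/crop1.png

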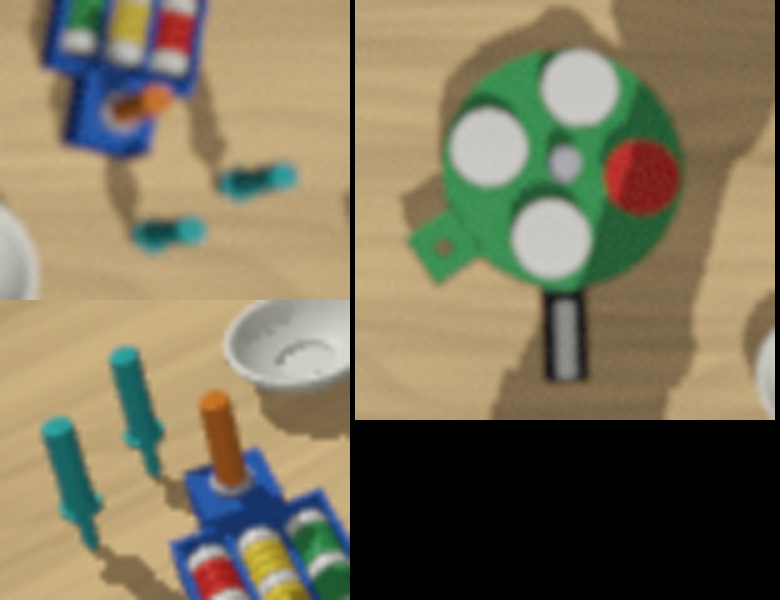

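Run:
```python
from h import *
print("pin top",atz("top",(204.8,381),.1),atz("scene",(225,143),.1)); print("pin base",atz("top",(207,374.2),.04),atz("scene",(242.4,146.4),.04))
print("hole",atz("top",(206.75,247.5),.046))
J=[atz("top",p,.066) for p in((189.25,296.75),(166.75,281.25),(181.75,258.25),(204.5,273.75))]
A=np.mean(J,0);print("axis",A,"hub",atz("top",(185.75,277.75),.066))
print([ (np.hypot(*(j-A)[:2]).round(4),np.degrees(np.arctan2(*(j-A)[1::-1])).round(1)) for j in J])
e=atz("top",(240.2,277.8),.008); print("tongue",e,np.hypot(*(e-A)[:2]),np.degrees(np.arctan2(*(e-A)[1::-1])))
h=atz("top",(206.75,247.5),.046);print(np.hypot(*(h-A)[:2]),np.degrees(np.arctan2(*(h-A)[1::-1])))
S=[d for n in("die_a","tumbler","ashtray") for d in [(n,atz("top",x,0)[:2].round(3)) for x in lm(n,"top")]];print(S)
s=observe();M=R.from_rotvec(s["ee_rot"]).as_matrix();print(M.round(3))
```

```text
pin top [ 0.50998735 -0.29756429  0.1       ] [ 0.51191272 -0.29860628  0.1       ]
pin base [ 0.51107872 -0.29899411  0.04      ] [ 0.51820562 -0.30273625  0.04      ]
hole [0.50362634 0.09326899 0.046     ]
axis [0.5681003  0.00308852 0.066     ] hub [0.56725481 0.0023354  0.066     ]
[(np.float64(0.0596), np.float64(-100.2)), (np.float64(0.0599), np.float64(-10.8)), (np.float64(0.0597), np.float64(80.0)), (np.float64(0.0597), np.float64(169.4))]
tongue [ 0.40476492 -0.00350796  0.008     ] 0.1634685212165106 -177.68730385661553
0.11085761017441623 125.56263139179663
[('die_a', array([0.389, 0.318])), ('die_a', array([0.354, 0.272])), ('tumbler', array([ 0.777, -0.099])), ('ashtray', array([ 0.411, -0.188]))]
[[ 0.962  0.274  0.   ]
 [ 0.274 -0.962 -0.   ]
 [-0.     0.    -1.   ]]
```

The crop confirms the orange pin, collar seated in the blue block. Pin is near (0.511, -0.298), hole near (0.504, 0.094), axis (0.568, 0.003), and the required swing is about -77°. I'm moving above the pin now.

Request:
jog_arm([
  {"offset": [0.91,-0.44,0],"twist": [0,0,0],"fingers": 0},
  {"offset": [0.91,-0.44,0],"twist": [0,0,0],"fingers": 0},
  {"offset": [0.91,-0.44,0],"twist": [0,0,0],"fingers": 0},
  {"offset": [0.91,-0.44,0],"twist": [0,0,0],"fingers": 0},
], newtons=30)

```text
clock: 2.05
position: [0.2871, -0.4983, 0.216]
ee_rot: [-3.11, -0.442, -0.002]
force: [-0.6, -0.6, -0.3]
width: 0.615
gripper_force: 0.0
```

Request:
jog_arm([
  {"offset": [0.91,-0.44,0],"twist": [0,0,0],"fingers": 0},
  {"offset": [0.91,-0.44,0],"twist": [0,0,0],"fingers": 0},
  {"offset": [0.91,-0.44,0],"twist": [0,0,0],"fingers": 0},
  {"offset": [0.91,-0.44,0],"twist": [0,0,0],"fingers": 0},
])

```text
clock: 2.55
position: [0.399, -0.3984, 0.2159]
ee_rot: [-3.111, -0.439, -0.001]
force: [-1.4, -0.3, 0.1]
width: 0.501
gripper_force: 0.0
```

Request:
jog_arm([
  {"offset": [0.91,-0.44,0],"twist": [0,0,0],"fingers": 0},
  {"offset": [0.91,-0.44,0],"twist": [0,0,0],"fingers": 0},
  {"offset": [0.91,-0.44,0],"twist": [0,0,0],"fingers": 0},
  {"offset": [0.91,-0.44,0],"twist": [0,0,0],"fingers": 0},
  {"offset": [0.91,-0.44,0],"twist": [0,0,0],"fingers": 0},
])

```text
clock: 3.18
position: [0.5093, -0.3009, 0.2156]
ee_rot: [3.111, 0.43, -0.002]
force: [0.4, -0.8, -1.3]
width: 0.501
gripper_force: 0.0
```

Run:
```python
from h import *
S=get_image("scene");T=get_image("top")
s=observe();print(s["position"].round(4))
def proj(n,X):
    p,A,f,cx,cy=cam(n);v=A.T@(np.array(X)-p);return (cx+f*v[0]/v[2],cy+f*v[1]/v[2])
P=s["position"]
for z in(.2,.1,.04): 
    u,v=proj("scene",(P[0],P[1],z));print(u,v)
W=np.hstack([cv2.resize(S[150:260,90:200],(400,400),interpolation=2),cv2.resize(T[150:260,320:430],(400,400),interpolation=2)])
cv2.imwrite("pics/c2.png",W[:,:,::-1])
a,sa=blob(S,(8,150,120),(18,255,255),roi=(215,255,130,160));print(a,sa,atz("scene",(225,143),.1))
```

```text
[ 0.5094 -0.3007  0.2158]
135.21693000891815 196.3519365300924
141.88431310151864 224.8815213053816
145.533346878232 240.49565612180987
[231.48514851 143.76237624] [140 223   8  19 101] [ 0.51191272 -0.29860628  0.1       ]
```

View pics/c2.png

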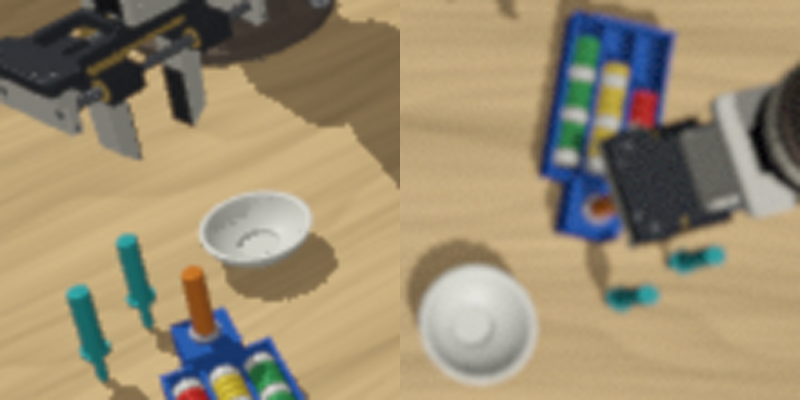

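The crop shows the open fingers above the orange pin (scene 143,224), with the look-alikes clear. I'm descending and gripping.

Request:
jog_arm([
  {"offset": [0.016,-0.01,0.25],"twist": [0,0,0],"fingers": 0},
  {"offset": [0.016,-0.01,0.5],"twist": [0,0,0],"fingers": 0},
  {"offset": [0.016,-0.01,0.7],"twist": [0,0,0],"fingers": 0},
  {"offset": [0.016,-0.01,0.85],"twist": [0,0,0],"fingers": 0},
  {"offset": [0.016,-0.01,0.92],"twist": [0,0,0],"fingers": 0},
  {"offset": [0.016,-0.01,0.92],"twist": [0,0,0],"fingers": 0},
  {"offset": [0.016,-0.01,0.92],"twist": [0,0,0],"fingers": -1},
  {"offset": [0.016,-0.01,0.92],"twist": [0,0,0],"fingers": -1},
  {"offset": [0.016,-0.01,0.92],"twist": [0,0,0],"fingers": -1},
  {"offset": [0.016,-0.01,0.92],"twist": [0,0,0],"fingers": -1},
  {"offset": [0.016,-0.01,0.92],"twist": [0,0,0],"fingers": -1},
  {"offset": [0.016,-0.01,0.92],"twist": [0,0,0],"fingers": -1},
], newtons=30)

```text
clock: 4.78
position: [0.5131, -0.2964, 0.0782]
ee_rot: [3.111, 0.435, 0.001]
force: [0.4, -0.5, 3.6]
width: 0.182
gripper_force: 29.9
```

Request:
jog_arm([
  {"offset": [0,0,-0.12],"twist": [0,0,0],"fingers": -1},
  {"offset": [0,0,-0.3],"twist": [0,0,0],"fingers": -1},
  {"offset": [0,0,-0.5],"twist": [0,0,0],"fingers": -1},
  {"offset": [0,0,-0.67],"twist": [0,0,0],"fingers": -1},
  {"offset": [0,0,-0.67],"twist": [0,0,0],"fingers": -1},
  {"offset": [0,0,-0.67],"twist": [0,0,0],"fingers": -1},
])

```text
clock: 5.52
position: [0.5123, -0.2961, 0.1781]
ee_rot: [-3.111, -0.435, 0.001]
force: [-0.0, -0.3, -0.5]
width: 0.179
gripper_force: 29.9
```

Request:
jog_arm([
  {"offset": [0.22,-0.84,0],"twist": [0,0,0],"fingers": -1},
  {"offset": [0.22,-0.84,0],"twist": [0,0,0],"fingers": -1},
  {"offset": [0.22,-0.84,0],"twist": [0,0,0],"fingers": -1},
])

```text
clock: 5.9
position: [0.5095, -0.1602, 0.1775]
ee_rot: [-3.107, -0.446, 0.002]
force: [-0.2, -1.0, 0.5]
width: 0.185
gripper_force: 29.9
```

Request:
jog_arm([
  {"offset": [0.22,-0.84,0],"twist": [0,0,0],"fingers": -1},
  {"offset": [0.22,-0.84,0],"twist": [0,0,0],"fingers": -1},
  {"offset": [0.22,-0.84,0],"twist": [0,0,0],"fingers": -1},
])

```text
clock: 6.28
position: [0.5066, -0.031, 0.1777]
ee_rot: [-3.108, -0.446, 0.002]
force: [0.9, -0.6, -0.6]
width: 0.18
gripper_force: 29.9
```

Request:
jog_arm([
  {"offset": [0.22,-0.84,0],"twist": [0,0,0],"fingers": -1},
  {"offset": [0.22,-0.84,0],"twist": [0,0,0],"fingers": -1},
  {"offset": [0.22,-0.84,0],"twist": [0,0,0],"fingers": -1},
  {"offset": [0.22,-0.84,0],"twist": [0,0,0],"fingers": -1},
  {"offset": [0.22,-0.84,0],"twist": [0,0,0],"fingers": -1},
])

```text
clock: 6.9
position: [0.5045, 0.092, 0.1779]
ee_rot: [3.111, 0.43, -0.002]
force: [-0.8, -0.1, -0.2]
width: 0.18
gripper_force: 29.9
```

Run:
```python
from h import *
S=get_image("scene");T=get_image("top")
s=observe();P=s["position"];print(P.round(4),s["width"],s["force"])
def proj(n,X):
    p,A,f,cx,cy=cam(n);v=A.T@(np.array(X)-p);return np.round((cx+f*v[0]/v[2],cy+f*v[1]/v[2]),1)
print("tcp line scene",[proj("scene",(P[0],P[1],z)) for z in(.18,.14,.104,.046)],"hole",proj("scene",(.5037,.094,.046)),proj("top",(.5037,.094,.046)))
print("pin lm",lm("pin","scene"),lm("pin","top"),"hole",lm("pin_hole","scene"),lm("pin_hole","top"))
W=np.hstack([cv2.resize(S[140:215,210:285],(400,400),interpolation=2),cv2.resize(T[150:250,220:320],(400,400),interpolation=2)])
cv2.imwrite("pics/c3.png",W[:,:,::-1])
```

```text
[0.5046 0.0925 0.1781] 0.18433094821930665 [0.20561973 0.43147706 0.26082647]
tcp line scene [array([246.1, 152.9]), array([246.3, 163.4]), array([246.4, 172.4]), array([246.5, 186.4])] hole [246.7 186.2] [247.3 206.7]
pin lm [array([189.504, 249.088]), array([237.3888, 134.0928]), array([256.704, 119.808]), array([173.4144, 244.48  ])] [array([233.0112, 376.6784])] hole [array([187.2   , 249.3952])] []
```

View pics/c3.png

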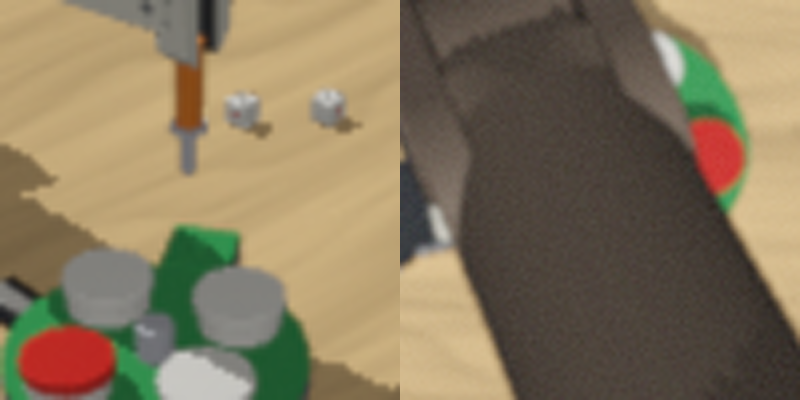

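The pin is held upright, with its tip at scene (245.3, 172), about 1 px left of the TCP line. I'll compare it with the hole in the unshaded first picture.

Run:
```python
from h import *
S=get_image("scene");S0=cv2.imread("pics/scene0.png")[:,:,::-1]
h=cv2.cvtColor(S,cv2.COLOR_RGB2HSV);m=cv2.inRange(h,(5,150,60),(18,255,255));m[:150]=0;m[166:]=0;m[:,:235]=0;m[:,255:]=0
ys,xs=np.nonzero(m);print("handle",len(xs),[(y,xs[ys==y].min(),xs[ys==y].max()) for y in np.unique(ys)])
print(S[164:174,240:252].sum(2))
W=np.hstack([cv2.resize(x,(400,533),interpolation=2) for x in (S0[170:210,230:260],np.clip(S[170:210,230:260].astype(float)*1.8,0,255).astype(np.uint8))])
cv2.imwrite("pics/c4.png",W[:,:,::-1])
```

```text
handle 55 [(np.int64(152), np.int64(244), np.int64(245)), (np.int64(153), np.int64(243), np.int64(247)), (np.int64(154), np.int64(243), np.int64(247)), (np.int64(155), np.int64(243), np.int64(247)), (np.int64(156), np.int64(243), np.int64(247)), (np.int64(157), np.int64(243), np.int64(247)), (np.int64(158), np.int64(243), np.int64(247)), (np.int64(159), np.int64(243), np.int64(247)), (np.int64(160), np.int64(243), np.int64(247)), (np.int64(161), np.int64(243), np.int64(247)), (np.int64(162), np.int64(243), np.int64(247)), (np.int64(163), np.int64(244), np.int64(246))]
[[482 472 409 344 317 297 311 329 352 442 491 493]
 [477 475 462 430 353 333 342 406 448 482 490 487]
 [472 473 475 466 376 340 347 426 475 485 483 485]
 [478 483 487 481 384 342 343 412 474 484 483 483]
 [486 490 489 478 380 341 345 416 479 484 478 473]
 [488 486 481 468 376 339 343 409 468 472 470 468]
 [481 480 483 474 384 342 341 403 458 463 466 463]
 [481 484 481 472 405 360 364 446 462 466 470 471]
 [478 474 467 461 451 414 423 466 478 484 488 489]
 [463 458 462 470 475 475 479 487 491 492 489 489]]
```

View pics/c4.png

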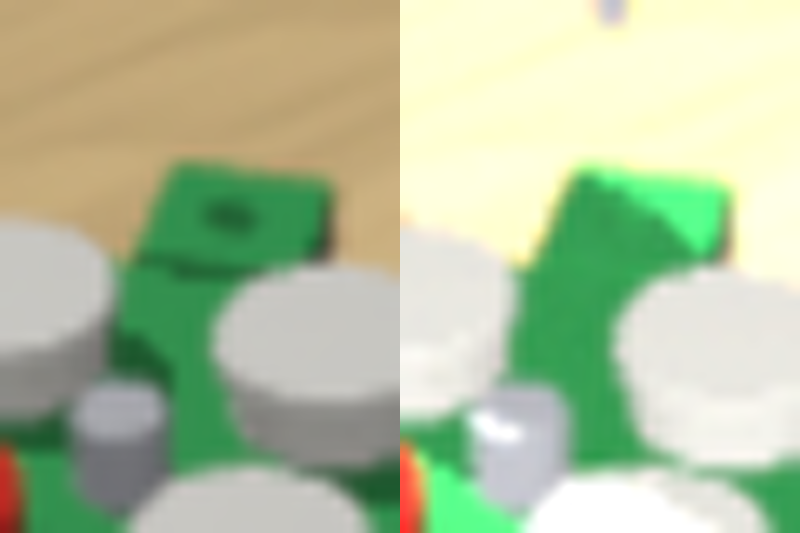

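The hole in scene0 is at (246.75, 185.7) and the shank is at column about 245.4, so the pin must shift about 4 mm right. I'm correcting and lowering to just above the ear.

Request:
jog_arm([
  {"offset": [0.022,-0.018,0.1],"twist": [0,0,0],"fingers": -1},
  {"offset": [0.022,-0.018,0.2],"twist": [0,0,0],"fingers": -1},
  {"offset": [0.022,-0.018,0.3],"twist": [0,0,0],"fingers": -1},
  {"offset": [0.022,-0.018,0.34],"twist": [0,0,0],"fingers": -1},
  {"offset": [0.022,-0.018,0.34],"twist": [0,0,0],"fingers": -1},
])

```text
clock: 7.88
position: [0.5065, 0.0978, 0.1267]
ee_rot: [3.111, 0.435, -0.002]
force: [-0.4, 0.2, -0.0]
width: 0.182
gripper_force: 29.9
```

Run:
```python
from h import *
S=get_image("scene");print(observe()["position"].round(4))
C=S[160:200,230:260].astype(float)
print(S[174:187,242:253].sum(2))
W=cv2.resize(np.clip(C*1.3,0,255).astype(np.uint8),(450,600),interpolation=2)
cv2.imwrite("pics/c5.png",W[:,:,::-1])
```

```text
[0.5068 0.0979 0.1272]
[[485 472 331 242 232 230 234 310 467 490 492]
 [486 450 304 241 235 237 235 273 413 483 489]
 [483 441 338 282 267 263 274 292 378 475 481]
 [480 466 390 340 323 324 323 353 425 467 467]
 [476 477 463 403 348 341 368 444 456 461 465]
 [473 476 471 426 352 343 387 454 471 476 484]
 [475 473 464 427 352 344 396 469 485 487 482]
 [481 472 463 424 352 344 400 471 480 476 467]
 [439 355 336 342 337 342 384 425 451 453 455]
 [366 285 271 284 323 328 309 315 325 331 355]
 [258 192 196 259 282 284 269 274 275 275 286]
 [194 166 170 185 196 203 206 256 266 266 273]
 [175 166 165 161 166 179 175 177 184 197 263]]
```

View pics/c5.png

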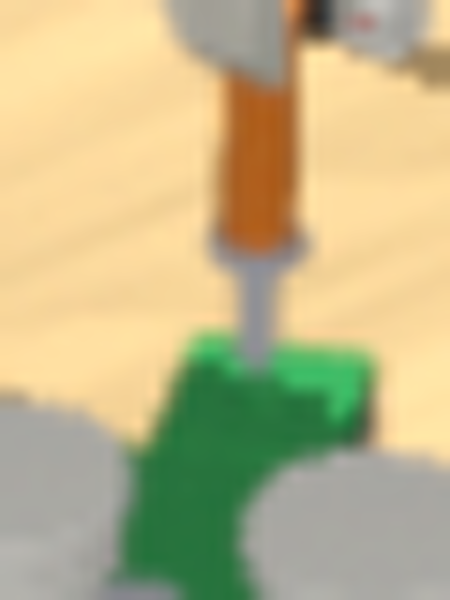

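The shank is at column 246.7, matching the hole laterally. In depth it looks a few mm too far from the camera. I'm correcting by 2.5 mm and probing gently.

Request:
jog_arm([
  {"offset": [0.009,0.014,0],"twist": [0,0,0],"fingers": -1},
  {"offset": [0.009,0.014,0],"twist": [0,0,0],"fingers": -1},
  {"offset": [0.009,0.014,0.03],"twist": [0,0,0],"fingers": -1},
  {"offset": [0.009,0.014,0.045],"twist": [0,0,0],"fingers": -1},
  {"offset": [0.009,0.014,0.055],"twist": [0,0,0],"fingers": -1},
  {"offset": [0.009,0.014,0.06],"twist": [0,0,0],"fingers": -1},
])

```text
clock: 8.68
position: [0.5086, 0.0963, 0.1182]
ee_rot: [3.111, 0.435, -0.0]
force: [-0.3, 0.6, 0.1]
width: 0.182
gripper_force: 29.9
```

Request:
jog_arm([
  {"offset": [0,0,0.015],"twist": [0,0,0],"fingers": -1},
  {"offset": [0,0,0.03],"twist": [0,0,0],"fingers": -1},
  {"offset": [0,0,0.045],"twist": [0,0,0],"fingers": -1},
  {"offset": [0,0,0.06],"twist": [0,0,0],"fingers": -1},
])

```text
clock: 9.18
position: [0.5086, 0.0964, 0.1091]
ee_rot: [-3.111, -0.435, 0.0]
force: [-0.1, 1.6, 0.1]
width: 0.177
gripper_force: 29.9
```

Request:
jog_arm([
  {"offset": [0,0,0.02],"twist": [0,0,0],"fingers": -1},
  {"offset": [0,0,0.04],"twist": [0,0,0],"fingers": -1},
  {"offset": [0,0,0.06],"twist": [0,0,0],"fingers": -1},
  {"offset": [0,0,0.075],"twist": [0,0,0],"fingers": -1},
  {"offset": [0,0,0.09],"twist": [0,0,0],"fingers": -1},
])

```text
clock: 9.8
position: [0.5087, 0.0963, 0.0956]
ee_rot: [3.111, 0.435, -0.0]
force: [-1.1, 1.5, 0.1]
width: 0.182
gripper_force: 29.9
```

Request:
jog_arm([
  {"offset": [0,0,0.02],"twist": [0,0,0],"fingers": -1},
  {"offset": [0,0,0.035],"twist": [0,0,0],"fingers": -1},
  {"offset": [0,0,0.047],"twist": [0,0,0],"fingers": -1},
  {"offset": [0,0,0.055],"twist": [0,0,0],"fingers": -1},
  {"offset": [0,0,0.055],"twist": [0,0,0],"fingers": -1},
])

```text
clock: 10.42
position: [0.5093, 0.0964, 0.088]
ee_rot: [-3.111, -0.435, -0.002]
force: [-1.6, 0.7, 4.7]
width: 0.181
gripper_force: 29.9
```

Run:
```python
from h import *
S=get_image("scene");T=get_image("top");s=observe();print(s["position"].round(4),s["force"].round(2))
C=np.hstack([cv2.resize(S[150:235,195:280],(400,400),interpolation=2),cv2.resize(T[150:250,220:320],(400,400),interpolation=2)])
cv2.imwrite("pics/c6.png",C[:,:,::-1])
```

```text
[0.5092 0.0963 0.088 ] [-1.33  1.31  5.69]
```

View pics/c6.png

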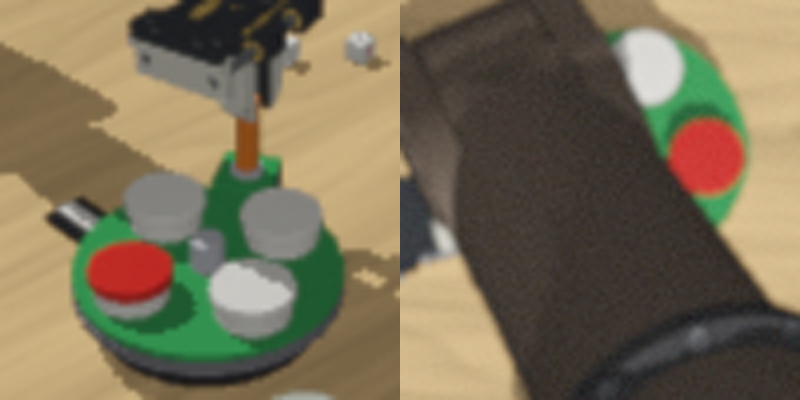

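The pin is seated: collar on the ear, TCP z 0.088, about 5 N down. Next I'm computing the arc.

```bash
cat > arc.py <<'E'
import sys
from h import *
a0,a1,n=map(float,sys.argv[1:4]); M=R.from_rotvec(observe()["ee_rot"]).as_matrix()
f=lambda a:.112*np.array([np.cos(np.radians(a)),np.sin(np.radians(a)),0])
for a in np.linspace(a0,a1,int(n)+1)[1:]: print(round(a,1),(M.T@(f(a)-f(a0))/.15).round(3)[:2])
E
python3 arc.py 125 85 10
```

```text
121.0 [ 0.05  -0.015]
117.0 [ 0.101 -0.027]
113.0 [ 0.152 -0.035]
109.0 [ 0.204 -0.04 ]
105.0 [ 0.256 -0.041]
101.0 [ 0.308 -0.038]
97.0 [ 0.36  -0.032]
93.0 [ 0.411 -0.022]
89.0 [ 0.461 -0.009]
85.0 [0.511 0.008]
```

Request:
jog_arm([
  {"offset": [0.025,-0.008,0],"twist": [0,0,0],"fingers": -1},
  {"offset": [0.05,-0.015,0],"twist": [0,0,0],"fingers": -1},
  {"offset": [0.101,-0.027,0],"twist": [0,0,0],"fingers": -1},
  {"offset": [0.152,-0.035,0],"twist": [0,0,0],"fingers": -1},
  {"offset": [0.204,-0.04,0],"twist": [0,0,0],"fingers": -1},
  {"offset": [0.256,-0.041,0],"twist": [0,0,0],"fingers": -1},
  {"offset": [0.308,-0.038,0],"twist": [0,0,0],"fingers": -1},
  {"offset": [0.36,-0.032,0],"twist": [0,0,0],"fingers": -1},
  {"offset": [0.411,-0.022,0],"twist": [0,0,0],"fingers": -1},
  {"offset": [0.461,-0.009,0],"twist": [0,0,0],"fingers": -1},
  {"offset": [0.49,0.0,0],"twist": [0,0,0],"fingers": -1},
  {"offset": [0.511,0.008,0],"twist": [0,0,0],"fingers": -1},
  {"offset": [0.511,0.008,0],"twist": [0,0,0],"fingers": -1},
])

```text
clock: 12.15
position: [0.5836, 0.1162, 0.088]
ee_rot: [-3.111, -0.434, -0.002]
force: [0.1, 1.9, 5.5]
width: 0.184
gripper_force: 29.9
```

```bash
cat > st.py <<'E'
from h import *
S=get_image("scene");T=get_image("top");s=observe();print(s["position"].round(4),s["force"].round(2),s["ft_torque"].round(2))
Ax=np.array([.568,.003])
for n,im,roi,lo in(("scene",S,(180,235,195,270),(0,170,60)),("top",T,(165,225,245,315),(0,150,60))):
    a,q=blob(im,lo,(6,255,255),roi=roi); 
    if q is not None:
        x=atz(n,a,.066)[:2]; print(n,a.round(1),q,x.round(4),np.hypot(*(x-Ax)),np.degrees(np.arctan2(*(x-Ax)[::-1])))
for n in("scene","top"): print(n,[ (atz(n,x,.066)[:2].round(4),np.degrees(np.arctan2(*(atz(n,x,.066)[:2]-Ax)[::-1])).round(1)) for x in lm("red_jar",n)[:1]])
C=np.hstack([cv2.resize(S[150:235,195:280],(400,400),interpolation=2),cv2.resize(T[150:250,220:320],(400,400),interpolation=2)])
cv2.imwrite("pics/st%d.png"%(s["clock"]*100),C[:,:,::-1]);print(int(s["clock"]*100))
E
python3 st.py; python3 arc.py 85 48 9
```

```text
[0.5834 0.1161 0.088 ] [-0.21  0.83  4.96] [ 0.31  0.06 -0.06]
scene [199.4 220.4] [212 194  18  12 166] [ 0.525  -0.0369] 0.05861651436909896 -137.16019405106448
scene [(array([ 0.4991, -0.0217]), np.float64(-160.3))]
top []
1225
80.9 [0.049 0.021]
76.8 [0.097 0.045]
72.7 [0.143 0.073]
68.6 [0.187 0.104]
64.4 [0.228 0.138]
60.3 [0.267 0.175]
56.2 [0.303 0.214]
52.1 [0.336 0.256]
48.0 [0.366 0.301]
```

Request:
jog_arm([
  {"offset": [0.024,0.01,0],"twist": [0,0,0],"fingers": -1},
  {"offset": [0.049,0.021,0],"twist": [0,0,0],"fingers": -1},
  {"offset": [0.097,0.045,0],"twist": [0,0,0],"fingers": -1},
  {"offset": [0.143,0.073,0],"twist": [0,0,0],"fingers": -1},
  {"offset": [0.187,0.104,0],"twist": [0,0,0],"fingers": -1},
  {"offset": [0.228,0.138,0],"twist": [0,0,0],"fingers": -1},
  {"offset": [0.267,0.175,0],"twist": [0,0,0],"fingers": -1},
  {"offset": [0.303,0.214,0],"twist": [0,0,0],"fingers": -1},
  {"offset": [0.32,0.235,0],"twist": [0,0,0],"fingers": -1},
  {"offset": [0.336,0.256,0],"twist": [0,0,0],"fingers": -1},
  {"offset": [0.352,0.278,0],"twist": [0,0,0],"fingers": -1},
  {"offset": [0.366,0.301,0],"twist": [0,0,0],"fingers": -1},
  {"offset": [0.366,0.301,0],"twist": [0,0,0],"fingers": -1},
])

```text
clock: 13.98
position: [0.6488, 0.0873, 0.0881]
ee_rot: [3.111, 0.434, 0.002]
force: [-0.3, 0.5, 6.3]
width: 0.184
gripper_force: 29.9
```

```bash
python3 st.py
python3 - <<'E'
from h import *
S=cv2.imread("pics/scene0.png")[:,:,::-1]
a,q=blob(S.copy(),(0,170,60),(6,255,255),roi=(180,235,195,270));x=atz("scene",a,.066)[:2]-[.568,.003];print(a,q,x,np.hypot(*x),np.degrees(np.arctan2(x[1],x[0])))
E
```

```text
[0.6486 0.0875 0.0881] [0.55 0.09 5.33] [ 0.11 -0.   -0.08]
scene [193.2 226.2] [218 188  17  11 153] [ 0.5107 -0.0017] 0.05754023808142902 -175.32981234910054
scene [(array([0.4922, 0.0088]), np.float64(175.6))]
top [(array([0.5151, 0.0025]), np.float64(-179.5))]
1407
[207.30857143 222.11428571] [214 202  17  12 175] [-0.0066167  -0.06105825] 0.06141572195636393 -96.18483901516294
```

View pics/st1407.png

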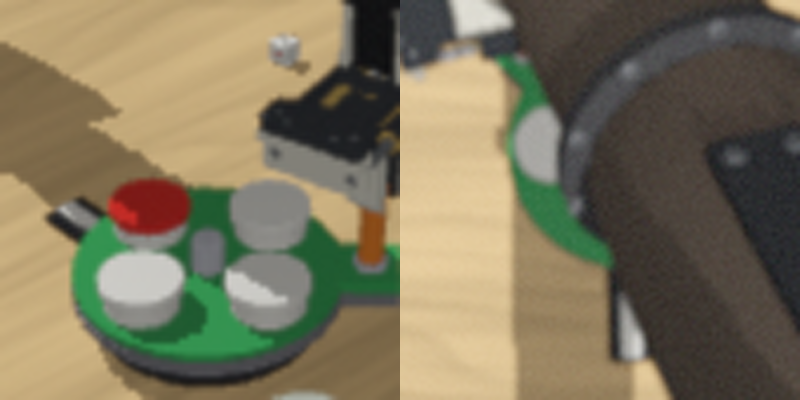

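The red lid (scene 226,193) is in line with the striped tongue and the collar sits on the ear. I'm letting it settle, then handing in.

Request:
jog_arm([
  {"offset": [0,0,0],"twist": [0,0,0],"fingers": -1},
  {"offset": [0,0,0],"twist": [0,0,0],"fingers": -1},
  {"offset": [0,0,0],"twist": [0,0,0],"fingers": -1},
  {"offset": [0,0,0],"twist": [0,0,0],"fingers": -1},
])

```text
clock: 14.68
position: [0.6486, 0.0875, 0.0881]
ee_rot: [3.111, 0.434, 0.002]
force: [0.5, 0.6, 5.1]
width: 0.182
gripper_force: 29.9
```

```bash
python3 -c "
from cell import *
print(observe()['position'],sign_off())"
```

```text
the job is handed in; nothing more can be done
[0.64856258 0.08751695 0.0880909 ] None
```

I handed the job in at 14.7 s on the clock; the judge returned no verdict. By the images and force readings, the pin is fully home, its handle is still gripped at about 30 N, and the carousel is at rest with the red jar in line with the front stripe.

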